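# Push the round lamp module home in the V-stop

## Task

Push the round finned lamp module along the bench into the aluminium V-shaped stop until it sits fully home against both rails. Keep it standing on the bench the whole way (do not lift or tip it), leave the square lamp module and the solder spool where they stand, and let go at the end.

Things in the scene. Friction and masses are not known exactly. Their poses are not given: they have to be found in the camera images.
- lamp_mid (a point): Centre, half-way up, of the round lamp module: upright aluminium cylinder 64 mm in diameter, 34 mm tall, thin cooling fins round its side, a round green circuit board with six LEDs (3 mm more) on top. It stands loose on the bench (z = 0) and slides easily, 0.15 to 0.3 kg. z up; its yaw does not matter.
- seat (a point): Where the round module's centre (17 mm up) lies when fully home in the V-stop, fixed on the bench: two bare aluminium rails 142 x 16 x 24 mm (tall), each 45 deg from the middle line, inner faces 32 mm from this point, no floor between. Axes turn with it: -y points out of the open mouth (215 mm wide, 60 mm away), +y to the closed end and a clamp (50 to 165 mm off, 90 mm tall); z up.
- square_mid (a point): Bystander. Centre, half-way up, of the square lamp module: finned aluminium block 56 x 56 x 34 mm with a square green circuit board on top; loose on the bench. Its x and y axes run along its sides.
- spool_mid (a point): Bystander. Centre, half-way up, of the solder spool standing on its flange: grey plastic flanges 60 mm in diameter, metal-coloured winding between, 44 mm tall overall; loose on the bench. z axis up.

How it is judged:
By the outcome, as a careful person would: the job done as asked, in the order asked, and still so for the second after the job is handed in, with the robot touching nothing.
It also fails if it takes over 37 s, if anything falls off the work surface, if the arm or the gripper's body presses on something with over 40 N, if the wrist force passes 120 N, or if a joint passes its speed limit or range.

## Robot

A 6-joint arm with a two-finger parallel gripper is mounted at the origin on the work surface. World frame = base frame: x ahead of the robot, y to its left, z up, the work surface at z = 0. Lengths are in m, angles in rad, forces in N, time in s.
With the tool pointing down it reaches from about 0.275 to 0.75 m from the base axis. Payload 10.2 kg.
Tool frame: the origin (TCP) lies midway between the tips of the shut fingers; the grasp point (between the pads) lies 19 mm behind it (env.hold_point_z is the distance from the TCP to the grasp point, in m); x points along the fingers, z is the direction in which the jaws open and shut, and the axes are right-handed (so a half turn about x gives the same grasp; the last joint's range is limited). The gripper opens to 85 mm and grips with 20 to 120 N. Pads are 22 mm wide; open, the fingers measure 114 mm over their backs; the gripper's body (76 mm by 85 mm) begins 54 mm behind the grasp point. The pads swing forward as they close: fully open they stand 13 mm farther back than shut.
Start: joints at [-1.489, 0.313, 1.498, -0, 1.331, -0.223], TCP at [0.158, -0.501, 0.231] pointing down, gripper open.
Joint ranges: [-2.94, 2.94], [-0.97, 2.17], [0.19, 2.56], [-1.23, 4.37], [0.02, 3.11], [-2.88, 2.88]. Speed limits (rad/s): [2.39, 2.39, 3.01, 3.14, 3.14, 3.14].

## Interface

Orientations are given as a unit quaternion [x, y, z, w].
In Python, from bench import env, kinematics, monitor, eyes, job gives the robot as it stands. The module is installed in compiled form; this text tells all that it offers. Calls block until the motion is done:
- env.reach(position, orientation): joint-space move of the TCP to a pose.
- env.movel(position, velocity=0.15, frame=None, guard=None): straight line of the TCP; frame=None keeps the orientation; velocity is the mean speed in m/s. With guard (N) it stops when the force on the tool has changed by that much, and returns True; else False.
- env.set_joints(angles): joint-space move.
- env.release() and env.close_gripper(effort=None): open the fingers fully, or close them until they stop; effort is the grip in N (None keeps the last).
- env.hold(seconds).
- kinematics.ik(position, orientation): joint angles nearest the present ones, or None.
- monitor.sense(): the state.
- eyes.grab_frame(name): name is "side" or "top" or "wrist"; returns a dict with "frame" (384x512x3 uint8, red, green, blue), "mtx" (3x3 intrinsics, pixels), "view" (4x4, takes a point from world to camera coordinates). Camera axes: x right, y down, z forward; pixel columns grow to the right and rows downward; lengths in m; the calibration is good to about 2 mm. A picture is of the moment at which its call begins. There is no depth.
A pose or a line that the arm cannot do raises env.MotionError and nothing moves.
- job.hand_in(): hands the job in, once; it reports no verdict.
The state is a dict: "clock": time; "joints": joint angles; "qvel": joint speeds; "joint_efforts": joint torques, N m; "position": TCP position; "ee_rot": TCP orientation; "contact_force": force on the tool from outside, world axes, zero at the start; "ft_torque": the same for the moment, N m; "finger_gap": opening from 0.0 (shut) to 1.0 (fully open).
Only numpy, scipy, OpenCV 4.12 (cv2) and the standard library are available. Lean on these libraries where they do the work, as an engineer would, in place of code of your own. Each camera call takes 0.05 s, during which the arm holds its last target. There are 200 camera calls.

## Working session

There is one attempt and no reset: what is moved stays moved. The work goes in short steps, each a Python script; the robot and the scene stay as the last script left them, time stands still between calls to the robot, and variables do not carry over. Pictures are saved under pics/ and viewed, about 8 in all and at most 12, crops included, and the job is handed in when it is done.

```bash
mkdir -p pics
cat > h.py <<'E'
import numpy as np, cv2
from bench import env, kinematics, monitor, eyes, job
def snap(name,out):
    d=eyes.grab_frame(name); cv2.imwrite('pics/'+out,d['frame'][:,:,::-1]); return d
def ray(d,u,v,z):
    V=np.array(d['view']);R=V[:3,:3];c=-R.T@V[:3,3]
    r=R.T@np.linalg.inv(d['mtx'])@np.array([u,v,1.]); return c+r*(z-c[2])/r[2]
def proj(d,p):
    V=np.array(d['view']);q=np.array(d['mtx'])@(V[:3,:3]@np.array(p)+V[:3,3]); return q[:2]/q[2]
E
python3 - <<'E'
from h import *
import pickle
D={}
for n in ('top','side'):
    D[n]=snap(n,n+'1.png'); 
    V=D[n]['view'];print(n,(-V[:3,:3].T@V[:3,3]).round(3),D[n]['mtx'][0,0])
pickle.dump(D,open('d1.pkl','wb'))
cv2.imwrite('pics/top1b.png',cv2.resize(cv2.imread('pics/top1.png'),(800,600),interpolation=cv2.INTER_CUBIC))
s=monitor.sense();print(s['clock'],s['ee_rot'],env.hold_point_z)
E
```

```text
top [0.49  0.021 0.733] 389.70054171274717
side [0.446 0.709 0.635] 494.18514589354174
0.1 [ 0.41858649  0.57036556 -0.41800601  0.56985915] 0.0187
```

View pics/top1b.png

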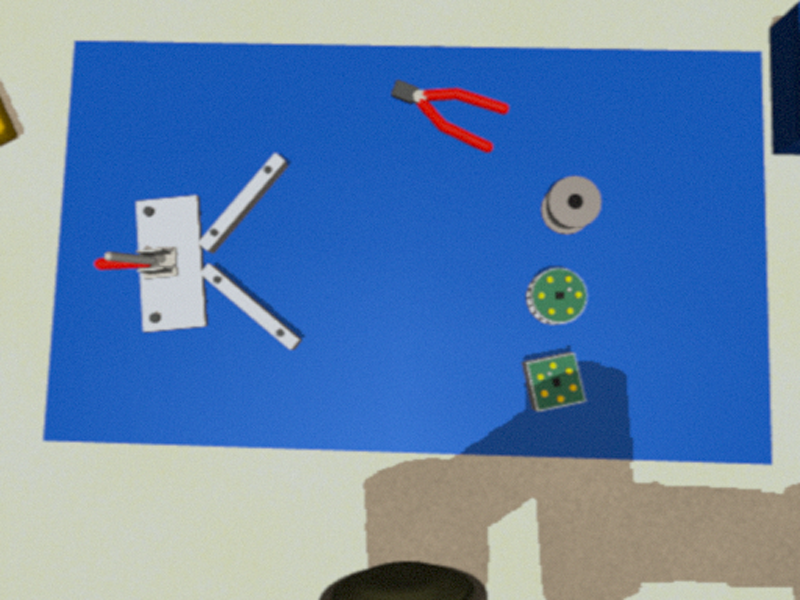

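View pics/side1.png

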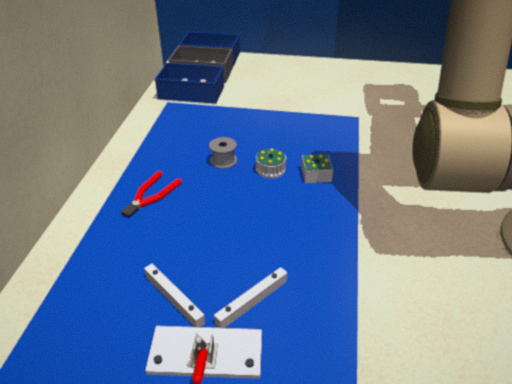

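The top view shows the round module at (558,295) in the enlarged picture, between the spool (575,202) and the square module (556,382). The V-stop is at left with its mouth opening right (rails meet near (205,257)), so I push along about +y. Next I locate these in world coordinates.

```bash
cat > loc.py <<'E'
from h import *
def rects(d,mask,z,amin=60):
    out=[]
    for c in cv2.findContours(mask,cv2.RETR_EXTERNAL,cv2.CHAIN_APPROX_NONE)[0]:
        if cv2.contourArea(c)<amin: continue
        w=np.array([ray(d,*p,z)[:2] for p in c[:,0].astype(float)],np.float32)
        out.append((c[:,0].mean(0).round(),cv2.minAreaRect(w*1000)))
    return out
def masks(d):
    h=cv2.cvtColor(d['frame'],cv2.COLOR_RGB2HSV); H,S,V=cv2.split(h)
    g=((H>40)&(H<90)&(S>70)).astype('uint8')*255
    g=cv2.morphologyEx(g,cv2.MORPH_CLOSE,np.ones((9,9)))
    w=((S<40)&(V>190)).astype('uint8')*255
    s=((S<70)&(V>60)).astype('uint8')*255
    return g,w,s
E
python3 - <<'E'
from loc import *
import pickle
D=pickle.load(open('d1.pkl','rb'))
d=D['top'];g,w,s=masks(d)
roi=np.zeros_like(g); roi[40:280,60:480]=255
for n,m,z in(('green',g,.037),('white',w,.024),('grey',s,.044)):
    for c,r in rects(d,m&roi,z): print(n,c,np.round(r[0],1),np.round(r[1],1),round(r[2],1))
d=D['side'];g,w,s=masks(d)
roi=np.zeros_like(g); roi[120:350,130:350]=255
for n,m,z in(('green',g,.037),('white',w,.024)):
    for c,r in rects(d,m&roi,z): print('side',n,c,np.round(r[0],1),np.round(r[1],1),round(r[2],1))
E
```

```text
green [356. 244.] [ 459.  -142.1] [51.5 51.5] 12.8
green [358. 189.] [ 556.8 -145.3] [58.5 58.2] 37.2
white [126. 176.] [572.9 255.6] [190.9 177.9] 7.1
white [159. 122.] [670.  221.8] [ 13.9 114.8] 52.1
grey [349. 245.] [ 459.  -136.6] [56.3 56.9] 13.0
grey [347. 192.] [ 551.8 -126.4] [61.9 40. ] 13.9
grey [365. 131.] [ 659.6 -155.5] [57.9 70.7] 46.4
grey [129. 166.] [588.3 269.1] [227.7 217. ] 6.7
grey [261.  59.] [788.6  32.9] [36.3 18.8] 68.8
side green [317. 162.] [ 460.4 -136.9] [50.5 50.8] 13.9
side green [271. 157.] [ 557.8 -141.1] [57.  55.2] 9.0
side white [206. 338.] [587.9 305.7] [154.9  38.7] 9.0
side white [250. 294.] [537.1 214.1] [139.2  14.8] 51.9
side white [174. 292.] [661.3 228.6] [ 14.  140.6] 52.1
side white [138. 135.] [ 872.5 -180.4] [ 60.3 165.9] 8.9
```

Estimates: round module at (557,-143) mm. The seat, from the rail rectangles in the side view, is about (598,227), with its +y axis at 97° in world. The plan:
1. Cage the module lightly with the jaws along the seat axis.
2. Slide it to about 38 mm short of home and release.
3. Push it home from behind with the closed fingers.

```bash
cat >> h.py <<'E'
from scipy.spatial.transform import Rotation as Ro
A=np.array([np.cos(np.radians(97)),np.sin(np.radians(97)),0]); SEAT=np.array([.5984,.2274,0])
def quat(s=1):
    z=s*A;x=np.array([0,0,-1.]);return Ro.from_matrix(np.c_[x,np.cross(z,x),z]).as_quat()
E
python3 - <<'E'
from h import *
q0=monitor.sense()['joints']; M=np.array([.557,-.143,0])
best=None
for s in(1,-1):
    q=[kinematics.ik(list(p),list(quat(s))) for p in (M+[0,0,.11],SEAT-.038*A+[0,0,.11])]
    print(s,[None if k is None else np.round(k,2) for k in q])
    if all(k is not None for k in q):
        c=np.abs(np.array(q[0])-q0).max()
        if best is None or c<best[0]: best=(c,s)
s=best[1];Q=list(quat(s));open('s.txt','w').write(str(s))
env.reach(list(M+[0,0,.11]),Q)
print('guard',env.movel(list(M+[0,0,.004]),velocity=.08,guard=8))
m=monitor.sense();print(s,m['clock'],m['position'],m['contact_force'])
d=snap('side','side2.png')
cv2.imwrite('pics/side2b.png',cv2.resize(d['frame'][90:240,180:380,::-1],(800,600),interpolation=cv2.INTER_CUBIC))
E
```

```text
1 [array([-0.45,  0.54,  1.5 , -0.  ,  1.11, -2.15]), array([ 0.12,  0.65,  1.3 , -0.  ,  1.19, -1.57])]
-1 [array([-0.45,  0.54,  1.5 , -0.  ,  1.11,  0.99]), array([ 0.12,  0.65,  1.3 , -0.  ,  1.19,  1.57])]
guard False
-1 3.5583 [ 0.55727309 -0.14313564  0.00448668] [-1.24212584  0.25581455 -0.50884504]
```

View pics/side2b.png

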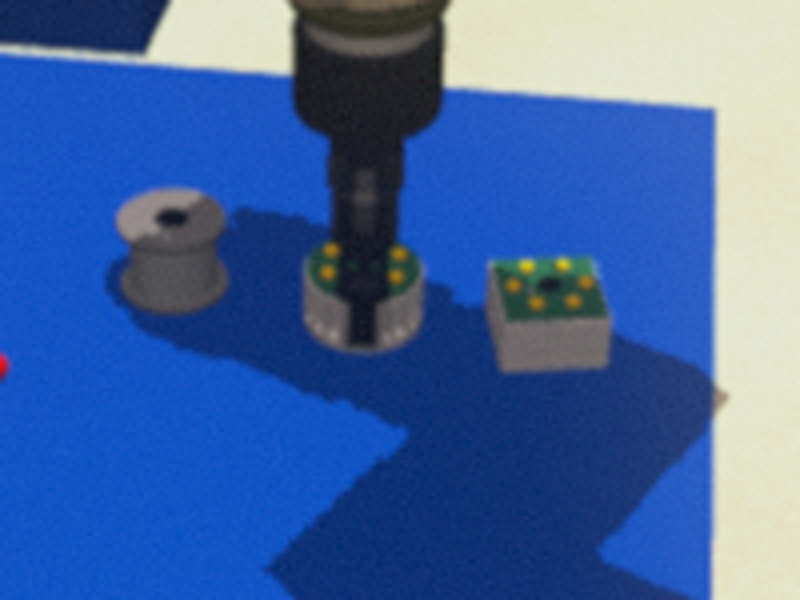

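The front finger (x≈363) sits centred on the module (x≈364), and the neighbours are clear. Now I close lightly and slide.

Run:
```python
from h import *
env.close_gripper(20)
m=monitor.sense();print(m['clock'],m['finger_gap'],np.round(m['contact_force'],1))
z=m['position'][2]
T=SEAT-.038*A+[0,0,z]
print('guard',env.movel(list(T),velocity=.10,guard=25))
m=monitor.sense();print(m['clock'],m['finger_gap'],np.round(m['contact_force'],1),np.round(m['position'],4))
d=snap('top','top3.png')
cv2.imwrite('pics/top3b.png',cv2.resize(d['frame'][80:260,60:300,::-1],(800,600),interpolation=cv2.INTER_CUBIC))
```

```text
3.9417 0.7405232986837114 [-1.4 -1.1  6.6]
guard False
7.45 0.7384200057429368 [-1.  -3.8  4.8] [0.603  0.1901 0.0046]
```

View pics/top3b.png

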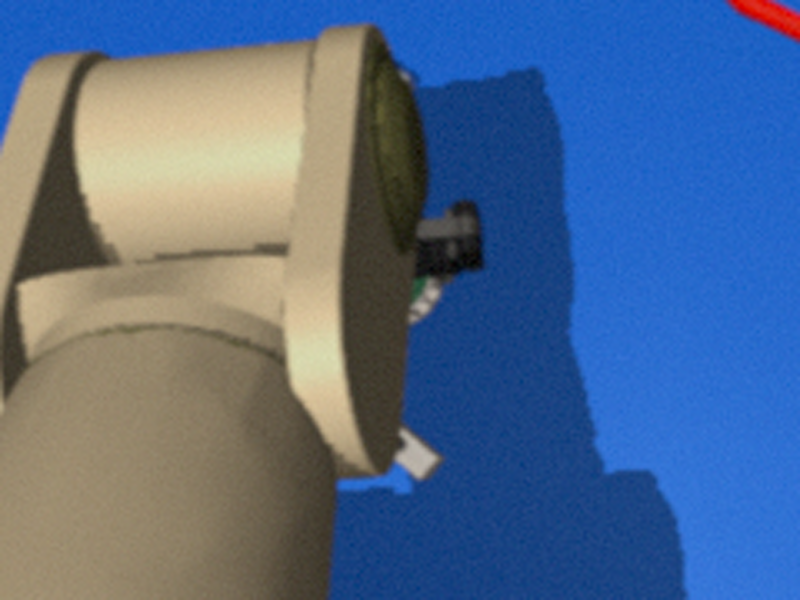

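The module followed the gripper (green edge visible at (425,300)), though the arm hides most of the view. Next I release, move up and back, close the fingers, descend behind it and check.

Run:
```python
from loc import *
env.release()
p=np.array(monitor.sense()['position'])
env.movel(list(p+[0,0,.07]),velocity=.12)
B=SEAT-.125*A
env.movel(list(B+[0,0,.07]),velocity=.15)
env.close_gripper(20)
d=snap('side','side4.png')
g,w,s=masks(d);roi=np.zeros_like(g); roi[120:350,130:350]=255
for n,m,z in(('green',g,.037),('white',w,.024)):
    for c,r in rects(d,m&roi,z): print('side',n,c,np.round(r[0],1),np.round(r[1],1),round(r[2],1))
m=monitor.sense();print(m['clock'],np.round(m['position'],4),m['finger_gap'])
cv2.imwrite('pics/side4b.png',cv2.resize(d['frame'][120:384,100:452,::-1],(800,600),interpolation=cv2.INTER_CUBIC))
```

```text
side green [213. 272.] [603.8 191.6] [58.  57.5] 9.2
side green [317. 162.] [ 460.3 -137.9] [50.7 52.7] 12.4
side white [206. 338.] [587.9 305.7] [154.9  38.7] 9.0
side white [250. 294.] [536.9 213.9] [139.8  15.2] 51.9
side white [172. 290.] [661.6 229.1] [ 15.2 140.8] 52.1
side white [138. 135.] [ 872.5 -180.4] [ 60.3 165.9] 8.9
10.1417 [0.6136 0.1033 0.07  ] -0.0027901977631987784
```

View pics/side4b.png

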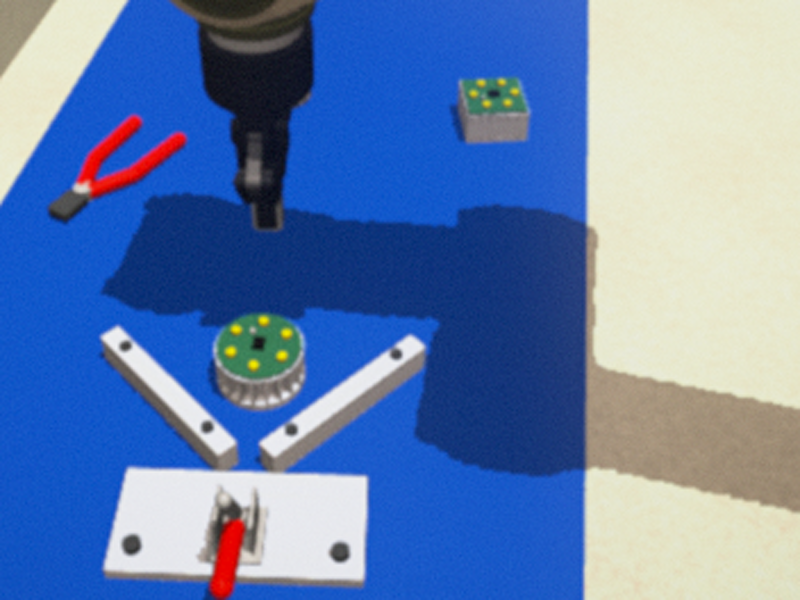

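The module stands upright in the mouth, centred between the rails and about 36 mm short of home, with the closed fingers behind it. Now the final guarded push.

Run:
```python
from loc import *
B=SEAT-.125*A+[0,0,.005]
print(env.movel(list(B),velocity=.10,guard=10))
for i in range(3):
    g=env.movel(list(SEAT-.030*A+[0,0,.005]),velocity=.03,guard=10)
    m=monitor.sense();e=np.array(m['position'])-SEAT
    print(g,m['clock'],'along',round(e@A,4),np.round(m['contact_force'],1))
    if not g or e@A>-.055: break
d=snap('side','side5.png')
g,w,s=masks(d);roi=np.zeros_like(g); roi[120:350,130:350]=255
for c,r in rects(d,g&roi,.037): print('green',c,np.round(r[0],1),np.round(r[1],1))
cv2.imwrite('pics/side5b.png',cv2.resize(d['frame'][220:352,140:316,::-1],(800,600),interpolation=cv2.INTER_CUBIC))
```

```text
False
True 13.275 along -0.0453 [-0.9 -2.9  2.3]
green [211. 290.] [598.  229.4] [58.5 58.3]
green [317. 162.] [ 459.8 -136.9] [51.2 50.5]
```

View pics/side5b.png

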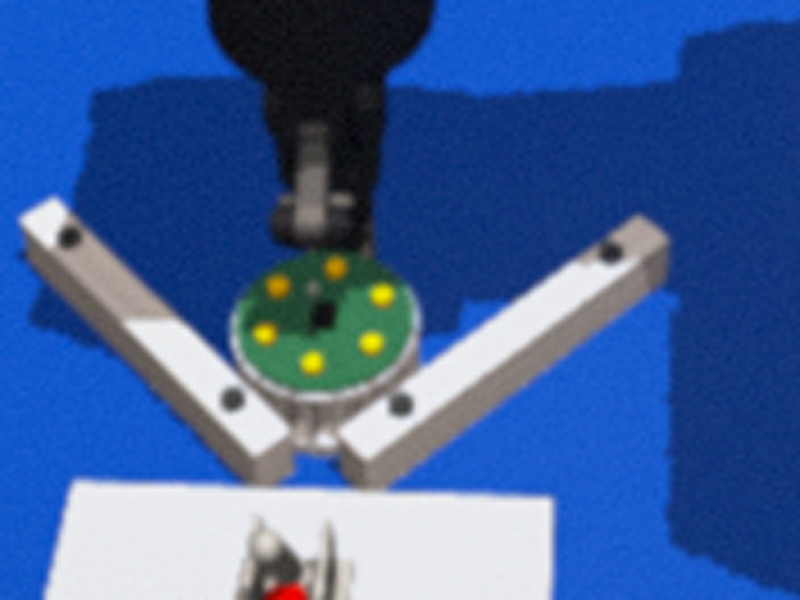

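The module is in the V at (598.0, 229.4), against a seat estimate of (598.4, 227.4), and the push stopped at -45.3 mm. One firmer push will confirm it is home, then I back away and look.

Run:
```python
from loc import *
for G in (12,18):
    g=env.movel(list(SEAT-.030*A+[0,0,.005]),velocity=.02,guard=G)
    m=monitor.sense();e=np.array(m['position'])-SEAT
    print(g,m['clock'],'along',round(e@A,4),np.round(m['contact_force'],1))
env.movel(list(SEAT-.10*A+[0,0,.005]),velocity=.08)
env.movel(list(SEAT-.14*A+[0,0,.12]),velocity=.15)
d=snap('side','side6.png');t=snap('top','top6.png');print(monitor.sense()['clock'])
for d in(d,t):
    g,w,s=masks(d);roi=np.zeros_like(g); roi[100:350,90:400]=255
    for c,r in rects(d,g&roi,.037): print('green',c,np.round(r[0],1),np.round(r[1],1))
a=cv2.resize(d['frame'][100:260,60:300,::-1],(400,267),interpolation=cv2.INTER_CUBIC)
f=cv2.imread('pics/side6.png')
b=cv2.resize(f[220:352,140:316],(400,300),interpolation=cv2.INTER_CUBIC)
c=cv2.resize(t['frame'][:,:,::-1],(400,300))
e=cv2.resize(f,(400,300))
cv2.imwrite('pics/final6.png',np.vstack([np.hstack([b,cv2.resize(a,(400,300))]),np.hstack([e,c])]))
```

```text
True 13.6333 along -0.0453 [ 0.5 -2.3  2.5]
True 13.975 along -0.0454 [-0.2 -4.   2.6]
15.8667
green [211. 290.] [598.1 230. ] [58.6 57.1]
green [317. 162.] [ 460.1 -136.8] [50.7 50.5]
green [356. 244.] [ 458.6 -142.5] [52.1 51.6]
```

View pics/final6.png

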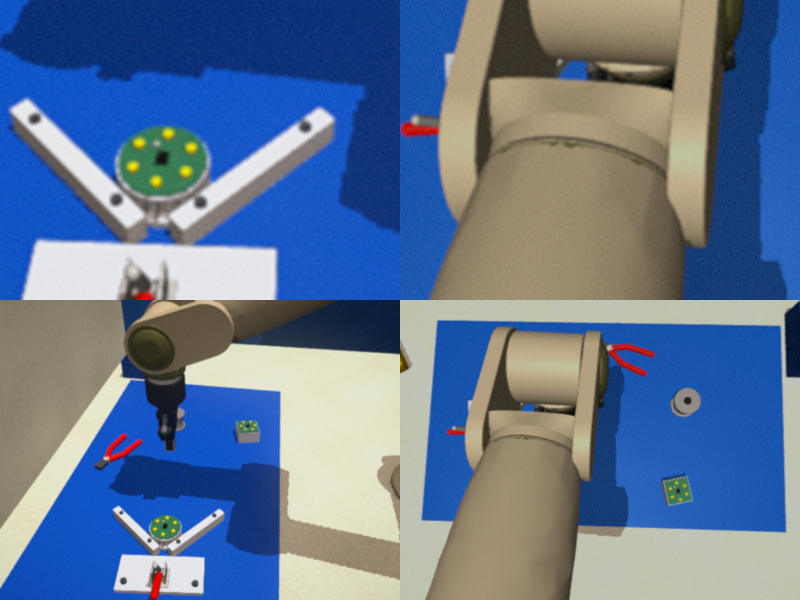

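The module is upright in the V, and two firmer pushes stopped at the same spot. The square module and the spool haven't moved, and the gripper is clear.

```bash
python3 -c "
from h import *
print(job.hand_in(),monitor.sense()['clock'])"
```

```text
the job is handed in; nothing more can be done
the job is handed in; nothing more can be done
```

The round module is in the V-stop and, as far as my checks show, fully home against both rails. I handed the job in at about 16 s on the robot's clock, with the gripper clear of everything.

**What I did:** I gripped the module lightly (20 N) without lifting it and slid it along the bench to about 38 mm short of home. I let go there, went behind it with the fingers shut, and pushed it in until the force guard stopped the arm.

**Last checks:**
- **Seating:** Pushes with force limits of 10, 12 and 18 N all stopped at the same place, within 0.1 mm.
- **Position:** The side camera put the module at (598.1, 230.0) mm, against my seat estimate of (598.4, 227.4). The 2.6 mm difference is mostly along the push direction. About 1.5–2 mm of it is probably side-camera bias, since that camera also read the module about that far off earlier.
- **Bystanders:** The square module's camera readings were unchanged to about 1 mm. The spool looked unmoved in the final pictures, but I did not re-measure it.
- **Not confirmed:** The arm hid the V-stop from the top camera in the final picture, so seating rests on the side view and the push stops.

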